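# Chock the display tin on the sloping board

### The arm

A 7-joint arm with a two-finger parallel gripper is mounted at the origin on the work surface. World frame = base frame: x ahead of the robot, y to its left, z up, the work surface at z = 0. Lengths are in m, angles in rad, forces in N, time in s.
With the tool pointing down it reaches from about 0.4 to 0.85 m from the base axis. Payload 4.5 kg.
Tool frame: the origin (TCP) lies between the finger pads; the fingertips stand 14 mm ahead of it and the grasp point (between the pads) lies 5 mm behind it; x points along the fingers, z is the direction in which the jaws open and shut, and the axes are right-handed (so a half turn about x gives the same grasp; the last joint's range is limited). The gripper opens to 88 mm and grips with 3 to 60 N. Pads are 18 mm wide; open, the fingers measure 123 mm over their backs; the gripper's body (75 mm by 187 mm) begins 45 mm behind the grasp point.
Start: joints at [-1.14, 0.689, -0.195, 1.565, 0.157, 0.902, -0.215], TCP at [0.242, 0.576, 0.253] pointing down, gripper open.
Joint ranges: [-3.01, 3.01], [-0.46, 2.08], [-1.47, 1.51], [0.13, 2.56], [-1, 4.14], [0.04, 2.09], [-2.66, 2.66]. Speed limits (rad/s): [2.57, 2.57, 3.14, 3.14, 3.14, 3.14, 3.14].

### API

Orientations are given as a unit quaternion [x, y, z, w].
In Python, from plant import r, cams gives the robot as it stands.
- The arm moves only by the tool apply_moves, never from a script. Its arguments are lists of equal length, an entry for each row: "travel": the shift along the world's x, y, z in cm, a list of three; "roll": the turn about the world's z in degrees; "gripper": the finger opening in cm, from 0 to 8.81. In form: {"travel": [[x, y, z], ...], "roll": [roll, ...], "gripper": [gripper, ...]}. A call has exactly 8 rows; each row is the pose to reach, as a shift and turn from the pose commanded when the call began; what a row does not reach only later rows make up. A row lasts 1/12 s, in which the tool goes at most 41.7 mm and 7.16 degrees, less where a joint would pass 70% of its speed; a pose out of reach is approached as far as the arm can. A call with a gripper value outside its range is refused whole. The fingers move at their own pace and stop on an object; "newtons" is the grip in N (left out, the last holds). Time passes only in rows, so rows that repeat a pose let the fingers close, or fill a call up. It gives the time, the measured TCP pose, the force and the opening at its end, in the units of the state.
- r.get_state(): the state, without advancing time (a new reading comes with each control period).
- cams.snapshot(name): name is "scene" or "top" or "wrist"; returns a dict with "image" (420x560x3 uint8, red, green, blue), "fx", "fy", "cx", "cy" (pixels), "dist" ([k1, k2, p1, p2, k3] as OpenCV has them; the pictures are not rectified), "R" (3x3) and "t" (3): a world point X has camera coordinates R X + t. Camera axes: x right, y down, z forward; pixel columns grow to the right and rows downward; lengths in m; the calibration is good to about 2 mm. A picture is of the moment at which its call begins. There is no depth.
- r.finish_job(): hands the job in, once; it reports no verdict.
The state is a dict: "clock": time; "q": joint angles; "qd": joint speeds; "joint_torque": joint torques, N m; "tool_pos": TCP position; "eef_rot": TCP orientation; "contact_force": force on the tool from outside, world axes, zero at the start; "moment": the same for the moment, N m; "opening": opening from 0.0 (shut) to 1.0 (fully open).
Only numpy, scipy, OpenCV 4.12 (cv2) and the standard library are available. Lean on these libraries where they do the work, as an engineer would, in place of code of your own. Each camera call takes 0.05 s, during which the arm holds its last target. There are 200 camera calls.

### The job

Dress the sloping display board on the farm-shop counter. First set the wooden wedge flat on the board just below its middle, thin edge pointing straight up the slope, and let go of it; then take the tin that lies on its side in the little cradle, lay it on its side across the board just above the wedge, bring it down against the wedge's sloping face near the middle of the board, and only then let go gently, so that it stays there chocked and never drops or rolls away.

Things in the scene. Friction and masses are not known exactly. Their poses are not given: they have to be found in the camera images.
- board: Fixed white-painted wooden board on a low stand, sloping down at 8 degrees; upper face 260 mm along the slope, 160 mm wide. Origin on the table top under the middle of the face, which is 40 mm above it (58 mm at the high end, 22 mm at the low end). Axes level: +x points downhill, away from the robot; y across the slope; z up. A tin set on it without a chock rolls off.
- wedge: Loose pale wooden wedge, 60 g, 64 mm long, 40 wide, 36 high (a rectangular block of the same size is a bystander). Origin: centre of its underside; +x to its thin edge (3 mm thick, x = 32 mm), y across its width. Flat top from x = -32 to -14 mm, then a straight face down to the thin edge. Chocked against that face, the tin's axis is at x = 45, z = 29 mm. Grips the board well; slides if pushed.
- tin: Loose tin lying on its side, 58 mm across, 62 mm long, 130 to 250 g (standing ones are bystanders). Origin at its centre; x along its axis, flat ends at x = -31 and 31 mm; y, z turn as it rolls. It starts in a fixed dark cradle, axis level, 35 mm above the table; the cradle is 40 mm long along the axis, so the ends are free to grip from above; laths 16 mm high stand before and behind.
Things that resemble listed ones, but are neither listed nor needed, are in the scene too. What is shaped like the wedge but orange is not meant. What is shaped like the tin but purple is not meant.

How it is judged:
On the way, in this order (a step that is already met when the one before it is completed fails the run):
1. the wedge stands flat on the board, let go and at rest, before the tin is brought (horizontal distance between wedge and board below 0.095 m and z of wedge in the frame of board between 0.02 and 0.06 m and angle between wedge's own z axis and vertical below 0.25 rad and contact force between the fingers and wedge below 0.05 N and linear speed of wedge below 0.02 m/s and horizontal distance between tin and wedge above 0.09 m), for 0.2 s.
2. the tin, still held, is against the wedge's sloping face (within about 10 mm of it) (contact force between the fingers and tin above 0.5 N and x of tin in the frame of wedge between 0.033 and 0.058 m and y of tin in the frame of wedge between -0.025 and 0.025 m and z of tin in the frame of wedge between 0.02 and 0.037 m), for 0.1 s.
At the end, for the whole second after the job is handed in: The wedge lies flat on the board, thin edge up the slope; the tin lies on its side across the board (both within 15 degrees), centre within 45 mm of the board's middle, touching the wedge's sloping face and centred on it within 20 mm; both at rest (horizontal distance between tin and board below 0.045 m and z of tin in the frame of board between 0.055 and 0.085 m and x of tin in the frame of wedge between 0.036 and 0.054 m and y of tin in the frame of wedge between -0.02 and 0.02 m and z of tin in the frame of wedge between 0.022 and 0.037 m and angle between the x axis of tin and the y axis of board, either way round below 0.26 rad and angle between the y axis of wedge and the y axis of board, either way round below 0.26 rad and angle between wedge's own z axis and vertical below 0.25 rad and contact force between tin and wedge above 0.02 N and linear speed of each of tin, wedge below 0.02 m/s and angular speed of tin below 0.5 rad/s).
It fails at once if the tin drops or rolls free (faster than 0.35 m/s with no finger on it) (contact force between the fingers and tin below 0.05 N and linear speed of tin above 0.35 m/s).
It also fails if it takes over 58 s, if anything falls off the work surface, if the arm or the gripper's body presses on something with over 40 N, if the wrist force passes 120 N, or if a joint passes its speed limit or range.

## Working session

There is one attempt and no reset: what is moved stays moved. The work goes in short steps, Python scripts to look and compute and a tool call to move; the robot and the scene stay as the last step left them, time stands still between calls to the robot, and variables do not carry over. Pictures are saved under pics/ and viewed, about 8 in all and at most 12, crops included, and the job is handed in when it is done.

Besides the shell and the picture viewer there is one more tool, called after ">>>" as name(argument=value, ...), one argument or row to a line, values as JSON. apply_moves: Moves the arm, as the interface text tells. Its arguments: {"type":"object","properties":{"travel":{"type":"array","items":{"type":"array","items":{"type":"number"}}},"roll":{"type":"array","items":{"type":"number"}},"gripper":{"type":"array","items":{"type":"number"}},"newtons":{"type":"number"}},"required":["travel","roll","gripper"]}

```bash
mkdir -p pics; ls; cat > h.py <<'E'
import numpy as np, cv2
from plant import r, cams
def snap(n,f):
    s=cams.snapshot(n); cv2.imwrite('pics/%s.png'%f, cv2.cvtColor(s['image'],cv2.COLOR_RGB2BGR)); np.savez('pics/%s.npz'%f,**s); return s
def load(f): return dict(np.load('pics/%s.npz'%f))
def K(s): return np.array([[s['fx'],0,s['cx']],[0,s['fy'],s['cy']],[0,0,1.]])
def ray(s,px):
    p=cv2.undistortPoints(np.array(px,float).reshape(-1,1,2),K(s),np.array(s['dist'],float)).reshape(-1,2)
    d=np.c_[p,np.ones(len(p))]@s['R']; return -s['R'].T@s['t'], d
def onz(s,px,z):
    c,d=ray(s,px); return c+d*((z-c[2])/d[:,2])[:,None]
def proj(s,X):
    return cv2.projectPoints(np.array(X,float).reshape(-1,1,3),cv2.Rodrigues(s['R'])[0],s['t'],K(s),np.array(s['dist'],float))[0].reshape(-1,2)
E
python3 - <<'E'
from h import *
a=snap('top','top0'); b=snap('scene','scene0'); snap('wrist','wrist0')
for s in (a,b): print(-s['R'].T@s['t'], s['R'][2])
print(r.get_state())
E
```

```text
pics
[ 0.21994567 -0.03528484  1.46709007] [ 0.20326937 -0.00158335 -0.97912157]
[1.21771602 0.11805296 0.92603348] [-0.62499808 -0.15879998 -0.76430358]
{'clock': 0.15, 'q': array([-1.14019453,  0.68976095, -0.19453518,  1.56601984,  0.15733432,
        0.90252566, -0.21514609]), 'qd': array([-9.33367073e-04, -3.37668940e-03, -6.73942173e-04, -1.74899817e-03,
        9.95512350e-05, -1.54908769e-03, -3.84491769e-04]), 'joint_torque': array([-1.50214302e-03, -5.27861166e+01, -1.26836747e+00, -1.53585899e+01,
       -5.24392014e-02,  3.88575732e-03,  1.24022768e-04]), 'tool_pos': array([0.2414154 , 0.57603273, 0.25213617]), 'eef_rot': array([-0.39194471,  0.58909838,  0.39135752,  0.5883721 ]), 'contact_force': array([-0.89888784,  0.80326426, -0.09374818]), 'moment': array([ 0.02025209, -0.06520983,  0.01689983]), 'opening': 0.9969369614834207}
```

View pics/top0.png

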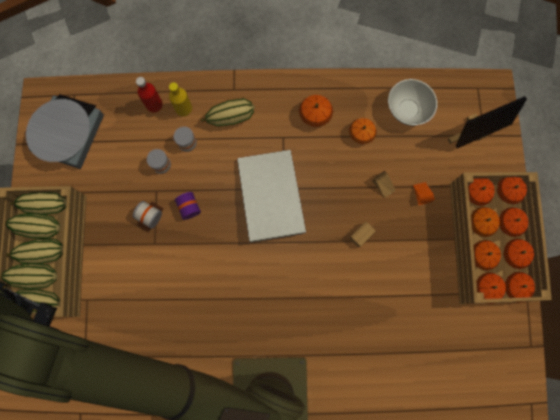

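View pics/scene0.png

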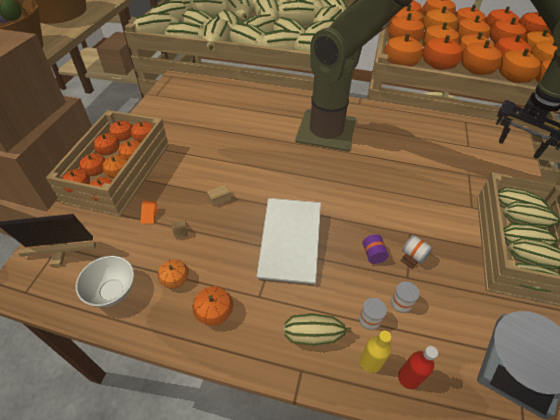

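The top view shows the board around (271,196), the white/orange tin at (147,215), the purple decoy at (187,205), and two pale wooden pieces at (384,184) and (362,235). The orange wedge is at (424,193). The scene view shows the same pieces at (180,230), (219,195), and the tin at (417,249). I'll enlarge these next.

```bash
python3 - <<'E'
from h import *
a=load('top0');b=load('scene0')
def c(s,u,v,h): 
    return cv2.resize(cv2.cvtColor(s['image'][v-h:v+h,u-h:u+h],cv2.COLOR_RGB2BGR),(260,260),interpolation=cv2.INTER_CUBIC)
m=np.vstack([np.hstack([c(a,384,184,20),c(a,362,235,20),c(a,147,215,20)]),np.hstack([c(b,180,230,20),c(b,219,195,20),c(b,417,249,20)])])
cv2.imwrite('pics/crop.png',m)
h=cv2.cvtColor(a['image'],cv2.COLOR_RGB2HSV)
def comps(m,lo=20):
    n,l,st,ce=cv2.connectedComponentsWithStats(m.astype(np.uint8))
    return [(l==i) for i in range(1,n) if st[i,4]>=lo]
# board: top face white
hb=a['image'][150:245,230:310].min(2)>140
k=max(comps(hb),key=lambda x:x.sum()); pts=np.argwhere(k)[:,::-1]+[230,150]
(ce,sz,an)=cv2.minAreaRect(pts.astype(np.float32)); bx=cv2.boxPoints((ce,sz,an)); print('board',ce,sz,an,bx.tolist())
print(onz(a,bx,0.04).round(4), onz(a,[ce],0.04))
for u,v in ((384,184),(362,235),(147,215)):
    print(onz(a,[[u,v]],0.03).round(3), proj(b,onz(a,[[u,v]],0.03)))
E
```

```text
board (270.8310852050781, 194.7635040283203) (80.68464660644531, 53.807090759277344) 81.02737426757812 [[237.96487426757812, 159.1107940673828], [291.1134948730469, 150.7189178466797], [303.6972961425781, 230.4162139892578], [250.54867553710938, 238.80809020996094]]
[[ 0.672   0.0843  0.04  ]
 [ 0.6952 -0.0723  0.04  ]
 [ 0.4569 -0.1032  0.04  ]
 [ 0.4352  0.0482  0.04  ]] [[ 0.56270313 -0.01094918  0.04      ]]
[[ 0.592 -0.343  0.03 ]] [[178.94833954 222.40740713]]
[[ 0.442 -0.271  0.03 ]] [[219.06704236 191.66072027]]
[[0.511 0.351 0.03 ]] [[416.73670987 249.74011089]]
```

View pics/crop.png

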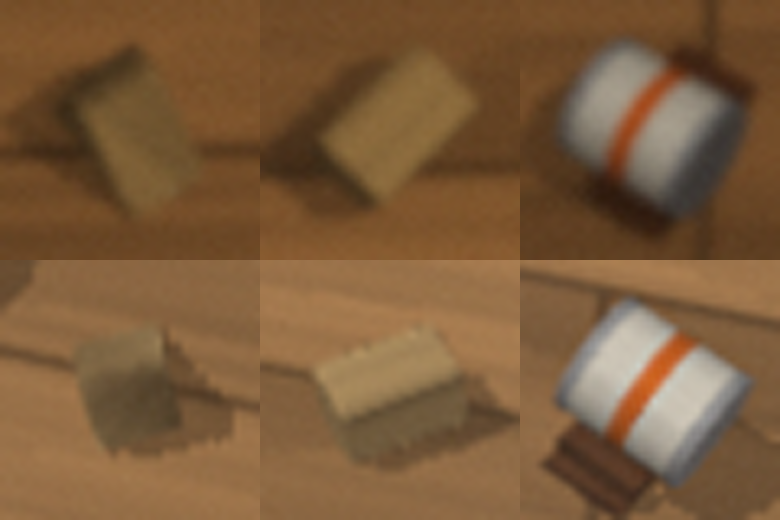

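The piece at top (384,184) has a two-tone face, so it looks like the wedge, and the one at (362,235) is the plain block. I can't yet tell which end is thin, so I'll bring the wrist camera over it.

>>> apply_moves(
  travel=[
    [2.3, -3.4, 0.5],
    [4.6, -6.8, 1],
    [6.9, -10.2, 1.5],
    [9.2, -13.6, 2],
    [11.5, -17, 2.5],
    [13.8, -20.4, 3],
    [16.1, -23.8, 3],
    [18.4, -27.2, 3],
  ],
  roll=[0, 0, 0, 0, 0, 0, 0, 0],
  gripper=[8.8, 8.8, 8.8, 8.8, 8.8, 8.8, 8.8, 8.8],
)

```text
clock: 0.82
tool_pos: [0.4264, 0.3027, 0.283]
eef_rot: [-0.392, 0.589, 0.392, 0.589]
contact_force: [1.1, -0.2, -0.1]
opening: 1.001
```

>>> apply_moves(
  travel=[
    [1.2, -3.9, 0],
    [2.4, -7.8, 0],
    [3.6, -11.7, 0],
    [4.8, -15.6, 0],
    [6, -19.5, 0],
    [7.2, -23.4, 0],
    [8.4, -27.3, 0],
    [9.6, -31.2, 0],
  ],
  roll=[0, 0, 0, 0, 0, 0, 0, 0],
  gripper=[8.8, 8.8, 8.8, 8.8, 8.8, 8.8, 8.8, 8.8],
)

```text
clock: 1.48
tool_pos: [0.5216, -0.0096, 0.2827]
eef_rot: [-0.392, 0.589, 0.392, 0.589]
contact_force: [0.9, 1.3, -1.1]
opening: 0.999
```

>>> apply_moves(
  travel=[
    [0.2, -3.9, 0],
    [0.4, -7.8, 0],
    [0.6, -11.7, 0],
    [0.8, -15.6, 0],
    [1, -19.5, 0],
    [1.2, -23.4, 0],
    [1.2, -26.4, 0],
    [1.2, -26.4, 0],
  ],
  roll=[0, 0, 0, 0, 0, 0, 0, 0],
  gripper=[8.8, 8.8, 8.8, 8.8, 8.8, 8.8, 8.8, 8.8],
)

```text
clock: 2.15
tool_pos: [0.5314, -0.2807, 0.282]
eef_rot: [-0.39, 0.592, 0.387, 0.589]
contact_force: [-1.0, -1.3, -0.6]
opening: 0.998
```

```bash
python3 - <<'E'
from h import *
w=snap('wrist','w1'); st=r.get_state()
from scipy.spatial.transform import Rotation as R
print(st['clock'],st['tool_pos'],st['q'].round(2)); print(R.from_quat(st['eef_rot']).as_matrix().round(3)); print(-w['R'].T@w['t'],w['R'][2], w['R'][0])
E
```

```text
2.2 [ 0.5320676  -0.2761919   0.28200174] [ 0.54  0.62 -0.25  1.61  0.18  0.93  1.4 ]
[[-0.001 -0.919  0.393]
 [-0.002  0.393  0.919]
 [-1.     0.    -0.002]]
[ 0.46180424 -0.25000371  0.41321925] [ 0.27264564 -0.12429544 -0.95405188] [ 0.39543377  0.91847039 -0.00665414]
```

View pics/w1.png

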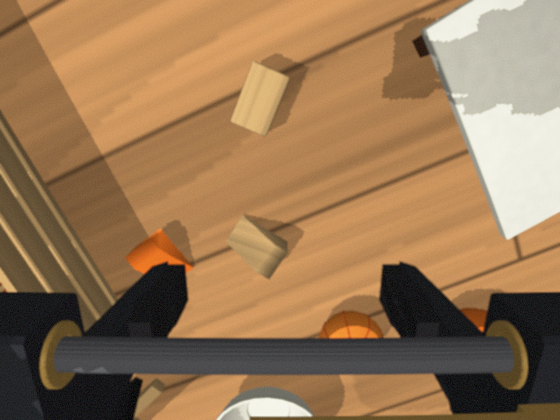

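Wrist view: wedge at (257,246), block at (260,97), orange wedge at (158,250), board's near corner at about (425,33). I'll enlarge the wedge.

```bash
python3 - <<'E'
from h import *
w=load('w1'); im=cv2.cvtColor(w['image'],cv2.COLOR_RGB2BGR)
c=cv2.resize(im[205:285,210:310],None,fx=7,fy=7,interpolation=cv2.INTER_CUBIC)
for i in range(0,100,10): cv2.putText(c,str(210+i),(i*7,10),0,.35,(255,255,255)); cv2.line(c,(i*7,12),(i*7,18),(255,255,255))
for i in range(0,80,10): cv2.putText(c,str(205+i),(0,i*7+4),0,.35,(255,255,255)); 
cv2.imwrite('pics/w1c.png',c)
E
```

```text
(no output)
```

View pics/w1c.png

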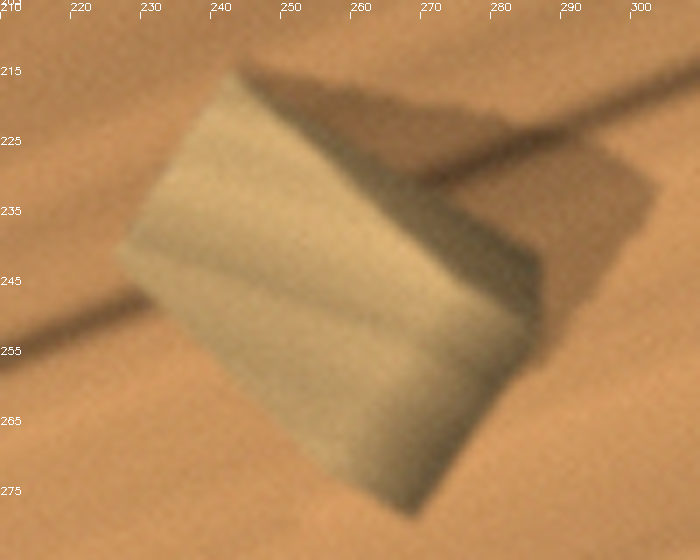

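Clear: the thin edge is upper-left, (243.5,216)–(227,241). The thick back is lower-right, with top corners at (286.5,252) and (269,278.5). Next I'll compute poses, including the board and tin from this and the other views.

```bash
python3 - <<'E'
from h import *
w=load('w1');a=load('top0');b=load('scene0')
T=onz(w,[[243.5,216],[227,241]],.003); B=onz(w,[[286.5,252],[269,278.5]],.036)
print(T,B,'widths',np.linalg.norm(T[0]-T[1]),np.linalg.norm(B[0]-B[1]),'len',np.linalg.norm((T.mean(0)-B.mean(0))[:2]))
d=(T.mean(0)-B.mean(0))[:2]; print('thin dir deg',np.degrees(np.arctan2(d[1],d[0])),'centre',(T.mean(0)+B.mean(0))[:2]/2)
e=(B[1]-B[0]); print('width dir',np.degrees(np.arctan2(e[1],e[0])))
# board: cross-check in both cams; +x downhill; high end near robot z=.058 low .022
px=np.array([[237.96,159.1],[291.1,150.7],[303.7,230.4],[250.5,238.8]])
P=np.vstack([onz(a,px[:2],.022),onz(a,px[2:],.058)]); print(P.round(4),P.mean(0))
# scene camera
m=(b['image'][190:290,250:330].min(2)>150).astype(np.uint8)
cs,_=cv2.findContours(m,0,2); c=max(cs,key=cv2.contourArea)+[250,190]
q=cv2.approxPolyDP(c,6,True).reshape(-1,2); print(q.tolist())
print('pred',proj(b,P))
for p in q:
    for z in(.022,.058): print(p,z,onz(b,[p],z).round(4))
# tin: white/orange mask in top and scene
for s,u,v,n in((a,147,215,'top'),(b,417,249,'scene')):
    im=s['image'][v-22:v+22,u-22:u+22].astype(int); h=cv2.cvtColor(im.astype(np.uint8),cv2.COLOR_RGB2HSV)
    o=(h[...,0]<15)&(h[...,1]>180)&(h[...,2]>140); pts=np.argwhere(o)[:,::-1]+[u-22,v-22]
    wh=(h[...,1]<70)&(h[...,2]>110); pw=np.argwhere(wh)[:,::-1]+[u-22,v-22]
    print(n,'orange',len(pts),cv2.minAreaRect(pts.astype(np.float32)),'white',len(pw),cv2.minAreaRect(pw.astype(np.float32)))
E
```

```text
[[ 0.56098312 -0.3476431   0.003     ]
 [ 0.58212548 -0.3800095   0.003     ]] [[ 0.61114452 -0.31308117  0.036     ]
 [ 0.63395005 -0.3450286   0.036     ]] widths 0.038659832948224504 0.03925214803156921 len 0.06171981519064617
thin dir deg -145.71045976996544 centre [ 0.59705079 -0.34644059]
width dir -54.47902515527052
[[ 0.6778  0.0858  0.022 ]
 [ 0.7012 -0.0727  0.022 ]
 [ 0.4539 -0.1024  0.058 ]
 [ 0.4325  0.0473  0.058 ]] [ 0.56634382 -0.01048716  0.04      ]
[[268, 199], [257, 276], [314, 281], [320, 203]]
pred [[314.32689667 280.32009049]
 [255.18597275 274.54797171]
 [268.81893992 198.37440974]
 [318.47172334 202.78931749]]
[268 199] 0.022 [[ 0.4255 -0.1133  0.022 ]]
[268 199] 0.058 [[ 0.457  -0.1041  0.058 ]]
[257 276] 0.022 [[ 0.7043 -0.0667  0.022 ]]
[257 276] 0.058 [[ 0.7247 -0.0593  0.058 ]]
[314 281] 0.022 [[0.68   0.0854 0.022 ]]
[314 281] 0.058 [[0.7014 0.0867 0.058 ]]
[320 203] 0.022 [[0.3996 0.0492 0.022 ]]
[320 203] 0.058 [[0.4321 0.0519 0.058 ]]
top orange 18 ((145.26922607421875, 211.34613037109375), (1.3867504596710205, 11.371355056762695), 33.6900634765625) white 217 ((144.78651428222656, 211.7415771484375), (19.291961669921875, 16.535968780517578), 32.00538635253906)
scene orange 40 ((416.63751220703125, 247.22117614746094), (2.499814033508301, 17.62063980102539), 37.5685920715332) white 361 ((416.3845520019531, 247.92306518554688), (23.852108001708984, 19.414506912231445), 33.690067291259766)
```

Wedge: centre (0.597,-0.346), with its thin edge pointing at -145°; the measured width (39 mm) and length (62 mm) match. Board: centre about (0.567,-0.010), yaw about 8°. I'll grip the wedge across its thick part.

>>> apply_moves(
  travel=[
    [1, -1, -2],
    [2, -2, -4],
    [3, -3, -6],
    [4.5, -4, -8],
    [6, -5, -10.5],
    [7.4, -6.6, -13],
    [7.4, -6.6, -15],
    [7.4, -6.6, -16],
  ],
  roll=[7, 14, 21, 28, 35, 42, 49, 56],
  gripper=[8.8, 8.8, 8.8, 8.8, 8.8, 8.8, 8.8, 8.8],
)

```text
clock: 2.87
tool_pos: [0.6069, -0.3357, 0.1192]
eef_rot: [-0.622, 0.333, 0.625, 0.334]
contact_force: [0.3, 0.4, -0.5]
opening: 0.999
```

>>> apply_moves(
  travel=[
    [0, 0, 0],
    [0, 0, -1.5],
    [0, 0, -3.5],
    [0, 0, -5.5],
    [0, 0, -7],
    [0, 0, -7],
    [0, 0, -7],
    [0, 0, -7],
  ],
  roll=[3, 3, 3, 3, 3, 3, 3, 3],
  gripper=[8.8, 8.8, 8.8, 8.8, 8.8, 8.8, 8.8, 8.8],
)

```text
clock: 3.53
tool_pos: [0.6084, -0.3372, 0.0536]
eef_rot: [0.631, -0.319, -0.63, -0.32]
contact_force: [-0.5, 0.8, 0.4]
opening: 1.004
```

```bash
python3 - <<'E'
from h import *
w=snap('wrist','w2'); st=r.get_state()
from scipy.spatial.transform import Rotation as R
M=R.from_quat(st['eef_rot']).as_matrix()
print(st['clock'],st['tool_pos'],st['q'].round(2),np.degrees(np.arctan2(M[1,2],M[0,2])))
E
```

```text
3.5833 [ 0.60861493 -0.33752086  0.05405207] [ 0.65  1.06 -0.44  1.44  0.56  0.77  2.21] 126.25117745433906
```

View pics/w2.png

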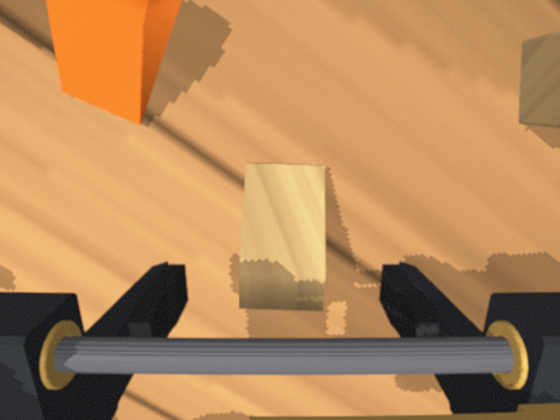

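The wedge is square to the jaws: thin edge at row 163, back at row 308, columns 240–325, between the fingers. I'll go down, grip and lift.

>>> apply_moves(
  travel=[
    [0, 0, -1.7],
    [0, 0, -3.4],
    [0, 0, -3.4],
    [0, 0, -3.4],
    [0, 0, -3.4],
    [0, 0, -3.4],
    [0, 0, -3.4],
    [0, 0, -3.4],
  ],
  roll=[0, 0, 0, 0, 0, 0, 0, 0],
  gripper=[8.8, 8.8, 6, 3, 3, 3, 3, 3],
  newtons=15,
)

```text
clock: 4.25
tool_pos: [0.6077, -0.3376, 0.0192]
eef_rot: [0.631, -0.32, -0.631, -0.32]
contact_force: [0.1, 0.6, 0.8]
opening: 0.569
```

>>> apply_moves(
  travel=[
    [0, 0, 0],
    [0, 0, 0],
    [0, 0, 0],
    [0, 0, 0],
    [0, 0, 2],
    [0, 0, 5],
    [0, 0, 8],
    [0, 0, 11],
  ],
  roll=[0, 0, 0, 0, 0, 0, 0, 0],
  gripper=[3, 3, 3, 3, 3, 3, 3, 3],
)

```text
clock: 4.92
tool_pos: [0.6071, -0.3373, 0.1295]
eef_rot: [-0.63, 0.319, 0.631, 0.32]
contact_force: [1.0, -0.3, -0.7]
opening: 0.457
```

Gripped: the opening of 0.457 corresponds to 40 mm. Next I'll carry it to the board.

>>> apply_moves(
  travel=[
    [0.2, 4, 0],
    [0.3, 8, 0],
    [0.5, 12, 0],
    [0.7, 16, 0],
    [0.9, 20, 0],
    [1.1, 24, 0],
    [1.2, 28, 0],
    [1.3, 31, 0],
  ],
  roll=[-4, -8, -12, -16, -20, -24, -28, -28],
  gripper=[3, 3, 3, 3, 3, 3, 3, 3],
)

```text
clock: 5.58
tool_pos: [0.6203, -0.0225, 0.1289]
eef_rot: [-0.534, 0.462, 0.535, 0.463]
contact_force: [0.4, 1.4, -0.0]
opening: 0.45
```

>>> apply_moves(
  travel=[
    [0, 1.5, 0],
    [0, 2.5, 0],
    [0, 2.5, -1.5],
    [0, 2.5, -3],
    [0, 2.5, -4.5],
    [0, 2.5, -5.5],
    [0, 2.5, -5.5],
    [0, 2.5, -5.5],
  ],
  roll=[0, 0, 0, 0, 0, 0, 0, 0],
  gripper=[3, 3, 3, 3, 3, 3, 3, 3],
)

```text
clock: 6.25
tool_pos: [0.6203, -0.0034, 0.0734]
eef_rot: [-0.534, 0.463, 0.535, 0.463]
contact_force: [-0.3, -0.6, -0.6]
opening: 0.452
```

```bash
python3 - <<'E'
from h import *
w=snap('wrist','w3'); st=r.get_state()
from scipy.spatial.transform import Rotation as R
M=R.from_quat(st['eef_rot']).as_matrix()
print(st['clock'],st['tool_pos'],st['q'].round(2),np.degrees(np.arctan2(M[1,2],M[0,2])),st['contact_force'],st['opening'])
E
```

```text
6.3 [ 0.62080979 -0.00308211  0.07405442] [ 0.07  0.93 -0.24  1.7   0.37  0.56  1.31] 98.21720518251684 [ 0.42267963 -0.13737001 -0.34627127] 0.4529439824358196
```

View pics/w3.png

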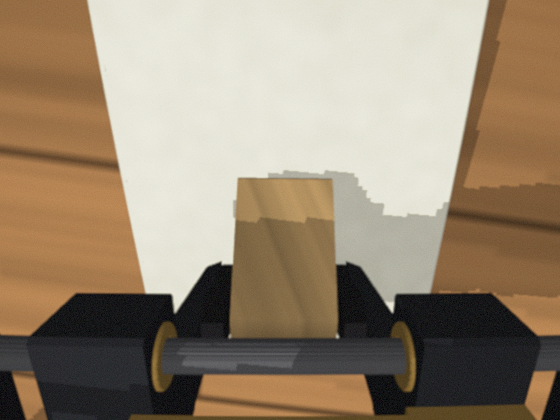

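The wedge is held squarely in line with the board: its mid column is 285, the board's is 288. I'll lower it with a light grip so it settles to the slope, then check the force.

>>> apply_moves(
  travel=[
    [0, 0, -0.7],
    [0, 0, -1.2],
    [0, 0, -1.6],
    [0, 0, -1.7],
    [0, 0, -1.8],
    [0, 0, -1.9],
    [0, 0, -2],
    [0, 0, -2],
  ],
  roll=[0, 0, 0, 0, 0, 0, 0, 0],
  gripper=[3, 3, 3, 3, 3, 3, 3, 3],
  newtons=5,
)

```text
clock: 6.97
tool_pos: [0.6208, -0.0024, 0.0538]
eef_rot: [0.535, -0.462, -0.535, -0.463]
contact_force: [0.5, -0.4, -0.4]
opening: 0.452
```

>>> apply_moves(
  travel=[
    [0, 0, -0.1],
    [0, 0, -0.15],
    [0, 0, -0.15],
    [0, 0, -0.15],
    [0, 0, -0.15],
    [0, 0, -0.15],
    [0, 0, -0.15],
    [0, 0, -0.15],
  ],
  roll=[0, 0, 0, 0, 0, 0, 0, 0],
  gripper=[3, 3, 3, 4.2, 4.6, 5, 5.5, 6],
)

```text
clock: 7.63
tool_pos: [0.6204, -0.0026, 0.0522]
eef_rot: [-0.535, 0.463, 0.535, 0.463]
contact_force: [0.0, 0.6, 1.1]
opening: 0.671
```

>>> apply_moves(
  travel=[
    [0, 0, 0],
    [0, 0, 0],
    [0, 0, 1],
    [0, 0, 3.5],
    [0, 0, 7],
    [0, 0, 10.5],
    [0, 0, 14],
    [0, 0, 17],
  ],
  roll=[0, 0, 0, 0, 0, 0, 0, 0],
  gripper=[6, 6, 6, 7, 7, 7, 7, 7],
)

```text
clock: 8.3
tool_pos: [0.6207, -0.0024, 0.2255]
eef_rot: [0.535, -0.462, -0.534, -0.463]
contact_force: [0.6, 0.1, -1.3]
opening: 0.795
```

```bash
python3 - <<'E'
from h import *
w=snap('wrist','w4'); st=r.get_state()
print(st['clock'],st['tool_pos'],st['q'].round(2))
E
```

```text
8.35 [ 0.62407587 -0.0019796   0.23134336] [ 0.11  0.72 -0.33  1.6   0.29  0.86  1.39]
```

View pics/w4.png

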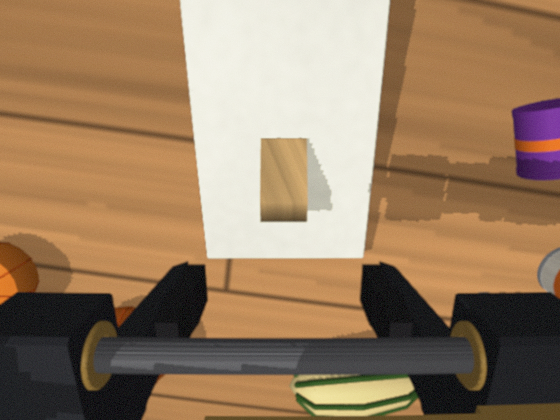

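The wedge sits on the board, thin edge uphill, columns 261–307 and rows 139–221; the board's mid column there is about 285. Now I'll move over the tin and look.

>>> apply_moves(
  travel=[
    [-1.2, 3.8, 0],
    [-2.4, 7.6, 0],
    [-3.6, 11.4, 0],
    [-4.8, 15.2, 0],
    [-6, 19, 0],
    [-7.2, 22.8, 0],
    [-8.4, 26.6, 0],
    [-9.6, 30.4, 0],
  ],
  roll=[-5, -10, -15, -20, -25, -30, -35, -41],
  gripper=[8.8, 8.8, 8.8, 8.8, 8.8, 8.8, 8.8, 8.8],
)

```text
clock: 9.02
tool_pos: [0.5235, 0.3033, 0.2229]
eef_rot: [-0.337, 0.621, 0.338, 0.622]
contact_force: [0.6, 0.3, -0.1]
opening: 0.997
```

>>> apply_moves(
  travel=[
    [-0.7, 2, 0],
    [-1.4, 4.4, 0],
    [-1.4, 4.4, 0],
    [-1.4, 4.4, 0],
    [-1.4, 4.4, 0],
    [-1.4, 4.4, 0],
    [-1.4, 4.4, 0],
    [-1.4, 4.4, 0],
  ],
  roll=[0, 0, 0, 0, 0, 0, 0, 0],
  gripper=[8.8, 8.8, 8.8, 8.8, 8.8, 8.8, 8.8, 8.8],
)

```text
clock: 9.68
tool_pos: [0.5112, 0.3441, 0.2223]
eef_rot: [-0.338, 0.621, 0.338, 0.621]
contact_force: [0.4, -0.0, -0.9]
opening: 0.999
```

```bash
python3 - <<'E'
from h import *
w=snap('wrist','w5'); st=r.get_state()
from scipy.spatial.transform import Rotation as R
M=R.from_quat(st['eef_rot']).as_matrix()
print(st['clock'],st['tool_pos'],st['q'].round(2),np.degrees(np.arctan2(M[1,2],M[0,2])))
print(-w['R'].T@w['t'])
# wedge on board, from w4 (thin top edge, back top edge)
v=load('w4'); th=8*np.pi/180; ty=np.radians(8); bc=np.array([.567,-.0095])
for px,zo in (([261.5,139],.003),([307,139],.003),([260.5,221],.0),([307.5,221],.0),([260.5,214],.036),([307.5,214],.036)):
    z=.035+zo
    for _ in range(5):
        p=onz(v,[px],z)[0]; s=(p[:2]-bc)@[np.cos(ty),np.sin(ty)]; l=(p[:2]-bc)@[-np.sin(ty),np.cos(ty)]; z=.04-.1405*s+zo
    print(px,zo,p.round(4),'s',s.round(4),'lat',l.round(4))
E
```

```text
9.7333 [0.5110705  0.34439509 0.22233105] [-0.63  0.71 -0.07  1.63  0.06  0.81  0.27] 57.169642720038226
[0.4474604  0.38544289 0.35361067]
[261.5, 139] 0.003 [ 0.5776 -0.0288  0.0419] s 0.0079 lat -0.0206
[307, 139] 0.003 [0.5719 0.01   0.0419] s 0.0076 lat 0.0186
[260.5, 221] 0.0 [ 0.6565 -0.0204  0.0278] s 0.0871 lat -0.0233
[307.5, 221] 0.0 [0.6499 0.0244 0.0278] s 0.0868 lat 0.022
[260.5, 214] 0.036 [ 0.6372 -0.0205  0.0664] s 0.068 lat -0.0207
[307.5, 214] 0.036 [0.6314 0.0188 0.0665] s 0.0677 lat 0.0191
```

View pics/w5.png

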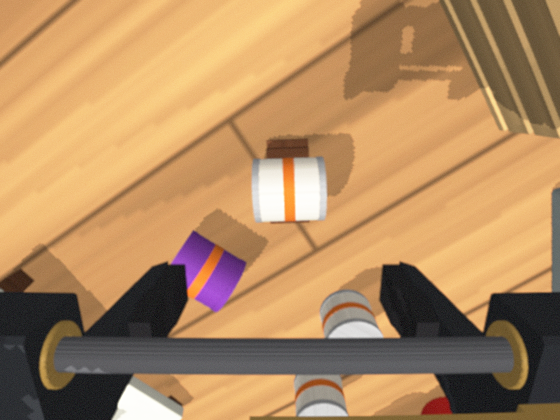

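The tin is at (289,189), columns 253–326, with its axis almost parallel to the jaws. The wedge on the board measures s≈8 mm at the thin edge and about −1 mm laterally, as planned. I'll compute the tin's pose.

```bash
python3 - <<'E'
from h import *
w=load('w5'); x0,y0=235,140
h=cv2.cvtColor(w['image'],cv2.COLOR_RGB2HSV)[y0:240,x0:345]
m=(((h[...,1]<60)&(h[...,2]>120))|((h[...,0]<14)&(h[...,1]>190)&(h[...,2]>180))).astype(np.uint8)
o=((h[...,0]<14)&(h[...,1]>190)&(h[...,2]>180))
m=cv2.morphologyEx(m,cv2.MORPH_OPEN,np.ones((5,5)))
c=max(cv2.findContours(m,0,2)[0],key=cv2.contourArea)+[x0,y0]
print(cv2.boundingRect(c),cv2.minAreaRect(c))
p=(np.argwhere(o)[:,::-1]+[x0,y0]).astype(np.float32); p=p[(p[:,0]>270)&(p[:,0]<310)&(p[:,1]<222)]
f=cv2.fitLine(p,2,0,.01,.01).ravel(); print('ring',f, p.min(0),p.max(0))
# Silhouette at 35 mm: tangent rays above/below; bisector of the two tangent rays passes the axis
ctr,d=ray(w,[[289,155.5],[289,222]]); 
d/=np.linalg.norm(d,axis=1)[:,None]; b=d.sum(0); print('full angle',np.degrees(np.arccos(d[0]@d[1])))
C=ctr+b*((.035-ctr[2])/b[2]); print('axis pt',C,'expected angle',np.degrees(2*np.arcsin(.029/np.linalg.norm(C-ctr))))
# direction: ends at axis height
v=cv2.boxPoints(cv2.minAreaRect(c)); print(v)
E=onz(w,[[253,190],[326,188.5]],.05); print(E,np.linalg.norm(E[0]-E[1]),np.degrees(np.arctan2(*(E[1]-E[0])[[1,0]])), E.mean(0))
# ring crest line
G=onz(w,[f[2:]-f[:2]*20,f[2:]+f[:2]*20],.062); e=G[1]-G[0]; print('ring dir',np.degrees(np.arctan2(e[1],e[0])))
E
```

```text
(295, 158, 32, 63) ((310.5, 189.0), (62.0, 31.0), 90.0)
ring [2.7718406e-02 9.9961579e-01 2.8826456e+02 1.7915344e+02] [284. 161.] [293. 221.]
full angle 10.52760767404569
axis pt [0.51291228 0.34896003 0.035     ] expected angle 10.166456196750083
[[295. 158.]
 [326. 158.]
 [326. 220.]
 [295. 220.]]
[[0.49372997 0.32392771 0.05      ]
 [0.52681647 0.37784492 0.05      ]] 0.06325964894010605 58.46448396982365 [0.51027322 0.35088631 0.05      ]
ring dir -30.974089655651998
```

Tin: axis point (0.512,0.349,0.035), axis direction about 58.7°, length check 63 mm. I'll go down and grip the ends.

>>> apply_moves(
  travel=[
    [0, 0.2, -2],
    [0.1, 0.4, -5],
    [0.1, 0.4, -8],
    [0.1, 0.4, -11],
    [0.1, 0.4, -14],
    [0.1, 0.4, -16],
    [0.1, 0.4, -17],
    [0.1, 0.4, -17],
  ],
  roll=[1.5, 1.5, 1.5, 1.5, 1.5, 1.5, 1.5, 1.5],
  gripper=[8.8, 8.8, 8.8, 8.8, 8.8, 8.8, 8.8, 8.8],
)

```text
clock: 10.4
tool_pos: [0.5105, 0.3483, 0.0501]
eef_rot: [-0.347, 0.618, 0.347, 0.615]
contact_force: [-0.1, -0.1, 0.8]
opening: 1.0
```

>>> apply_moves(
  travel=[
    [0, 0, -0.7],
    [0, 0, -1.5],
    [0, 0, -2.1],
    [0, 0, -2.1],
    [0, 0, -2.1],
    [0, 0, -2.1],
    [0, 0, -2.1],
    [0, 0, -2.1],
  ],
  roll=[0, 0, 0, 0, 0, 0, 0, 0],
  gripper=[8.8, 8.8, 8.8, 8, 7, 6, 5.5, 5.5],
  newtons=20,
)

```text
clock: 11.07
tool_pos: [0.5118, 0.3497, 0.0317]
eef_rot: [-0.347, 0.616, 0.347, 0.616]
contact_force: [-0.3, -0.7, 1.8]
opening: 0.703
```

>>> apply_moves(
  travel=[
    [0, 0, 0],
    [0, 0, 0],
    [0, 0, 0],
    [0, 0, 0],
    [0, 0, 0],
    [0, 0, 0.5],
    [0, 0, 1],
    [0, 0, 1.5],
  ],
  roll=[0, 0, 0, 0, 0, 0, 0, 0],
  gripper=[5.5, 5.5, 5.5, 5.5, 5.5, 5.5, 5.5, 5.5],
)

```text
clock: 11.73
tool_pos: [0.5112, 0.3492, 0.0462]
eef_rot: [-0.347, 0.616, 0.347, 0.616]
contact_force: [0.3, 0.4, -1.5]
opening: 0.703
```

Tin gripped: the opening of 0.703 corresponds to 62 mm. I'll lift it and carry it to just uphill of the wedge.

>>> apply_moves(
  travel=[
    [0, 0, 2],
    [0, 0, 4],
    [0, 0, 6],
    [0, 0, 8],
    [0, -0.5, 9],
    [0.2, -2, 9],
    [0.4, -4, 9],
    [0.6, -6, 9],
  ],
  roll=[0, 0, 0, 0, 0, 2, 5, 8],
  gripper=[5.5, 5.5, 5.5, 5.5, 5.5, 5.5, 5.5, 5.5],
)

```text
clock: 12.4
tool_pos: [0.5172, 0.2887, 0.1363]
eef_rot: [-0.39, 0.59, 0.39, 0.59]
contact_force: [0.0, -0.5, -1.7]
opening: 0.7
```

>>> apply_moves(
  travel=[
    [0.3, -2.5, 0],
    [0.6, -5, 0],
    [0.9, -8, 0],
    [1.2, -11, 0],
    [1.6, -14, 0],
    [2, -17, 0],
    [2.4, -20, 0],
    [2.8, -23, 0],
  ],
  roll=[4, 8, 12, 16, 20, 24, 28, 31.3],
  gripper=[5.5, 5.5, 5.5, 5.5, 5.5, 5.5, 5.5, 5.5],
)

```text
clock: 13.07
tool_pos: [0.5451, 0.0573, 0.136]
eef_rot: [-0.535, 0.463, 0.535, 0.462]
contact_force: [-0.3, -0.4, -1.4]
opening: 0.71
```

>>> apply_moves(
  travel=[
    [0.3, -2.5, 0],
    [0.6, -4.7, 0],
    [0.8, -6.2, 0],
    [0.9, -7.1, 0],
    [0.9, -7.1, 0],
    [0.9, -7.1, -1],
    [0.9, -7.1, -2],
    [0.9, -7.1, -2.5],
  ],
  roll=[0, 0, 0, 0, 0, 0, 0, 0],
  gripper=[5.5, 5.5, 5.5, 5.5, 5.5, 5.5, 5.5, 5.5],
)

```text
clock: 13.73
tool_pos: [0.5535, -0.0097, 0.1096]
eef_rot: [-0.534, 0.463, 0.535, 0.463]
contact_force: [-0.7, -0.8, -1.5]
opening: 0.698
```

```bash
python3 - <<'E'
from h import *
w=snap('wrist','w6'); s=snap('scene','s6'); st=r.get_state()
from scipy.spatial.transform import Rotation as R
M=R.from_quat(st['eef_rot']).as_matrix()
print(st['clock'],st['tool_pos'],st['q'].round(2),np.degrees(np.arctan2(M[1,2],M[0,2])),st['contact_force'],st['opening'])
c=cv2.resize(cv2.cvtColor(s['image'][170:310,230:360],cv2.COLOR_RGB2BGR),(390,420)); W=cv2.resize(cv2.cvtColor(w['image'],cv2.COLOR_RGB2BGR),(400,300))
o=np.zeros((420,790,3),np.uint8); o[:,:390]=c; o[:300,390:]=W; cv2.imwrite('pics/m6.png',o)
E
```

```text
13.8333 [ 0.55335623 -0.01013451  0.10970128] [ 0.11  0.82 -0.3   1.89  0.46  0.5   1.21] 98.20853064290971 [ 0.17322884 -0.86174878 -1.68755012] 0.6995338975733046
```

View pics/m6.png

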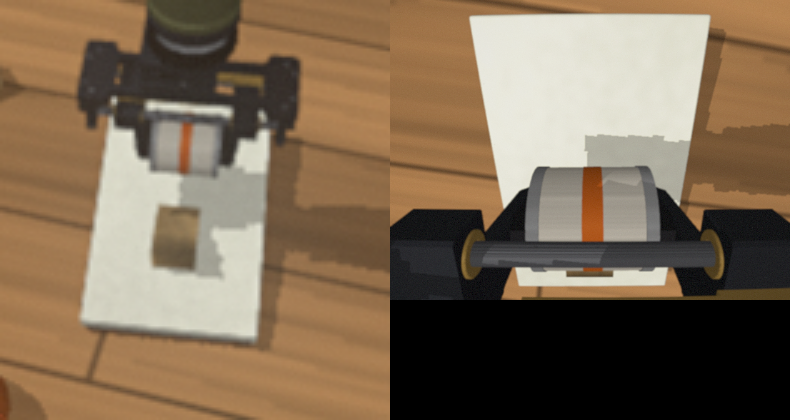

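The tin is held level across the board, uphill of the wedge; ring and wedge are in line (about 592 against 590 in the composite). I'll lower it just above the surface, then move it slowly downhill.

>>> apply_moves(
  travel=[
    [0, 0, -1],
    [0, 0, -2],
    [0, 0, -3],
    [0, 0, -3.5],
    [0, 0, -3.8],
    [0, 0, -4],
    [0, 0, -4],
    [0, 0, -4],
  ],
  roll=[0, 0, 0, 0, 0, 0, 0, 0],
  gripper=[5.5, 5.5, 5.5, 5.5, 5.5, 5.5, 5.5, 5.5],
)

```text
clock: 14.5
tool_pos: [0.5547, -0.0115, 0.0714]
eef_rot: [0.534, -0.463, -0.534, -0.464]
contact_force: [0.3, -0.5, -1.4]
opening: 0.699
```

>>> apply_moves(
  travel=[
    [0.2, 0, 0],
    [0.4, 0, 0],
    [0.6, 0, -0.1],
    [0.8, 0, -0.1],
    [0.9, 0, -0.1],
    [1, 0, -0.1],
    [1.1, 0, -0.15],
    [1.1, 0, -0.15],
  ],
  roll=[0, 0, 0, 0, 0, 0, 0, 0],
  gripper=[5.5, 5.5, 5.5, 5.5, 5.5, 5.5, 5.5, 5.5],
)

```text
clock: 15.17
tool_pos: [0.5657, -0.0116, 0.0697]
eef_rot: [-0.534, 0.464, 0.534, 0.464]
contact_force: [-1.1, 0.1, -1.5]
opening: 0.705
```

>>> apply_moves(
  travel=[
    [0, 0, -0.05],
    [0, 0, -0.1],
    [0, 0, -0.15],
    [0, 0, -0.2],
    [0, 0, -0.25],
    [0, 0, -0.3],
    [0, 0, -0.3],
    [0, 0, -0.3],
  ],
  roll=[0, 0, 0, 0, 0, 0, 0, 0],
  gripper=[5.5, 5.5, 5.5, 5.5, 5.5, 5.5, 5.5, 5.5],
  newtons=10,
)

```text
clock: 15.83
tool_pos: [0.5655, -0.0115, 0.0674]
eef_rot: [0.534, -0.464, -0.534, -0.464]
contact_force: [-1.9, -0.4, 6.1]
opening: 0.699
```

```bash
python3 - <<'E'
from h import *
w=snap('wrist','w7'); s=snap('scene','s7'); t=snap('top','t7'); st=r.get_state()
print(st['clock'],st['tool_pos'],st['contact_force'],st['opening'])
c=cv2.resize(cv2.cvtColor(s['image'][170:310,230:360],cv2.COLOR_RGB2BGR),(390,420)); W=cv2.resize(cv2.cvtColor(w['image'],cv2.COLOR_RGB2BGR),(400,300))
o=np.zeros((420,790,3),np.uint8); o[:,:390]=c; o[:300,390:]=W; cv2.imwrite('pics/m7.png',o)
E
```

```text
15.9833 [ 0.56543379 -0.01151433  0.06747454] [-1.81225743  0.03771281  5.86271612] 0.7075078124006626
```

View pics/m7.png

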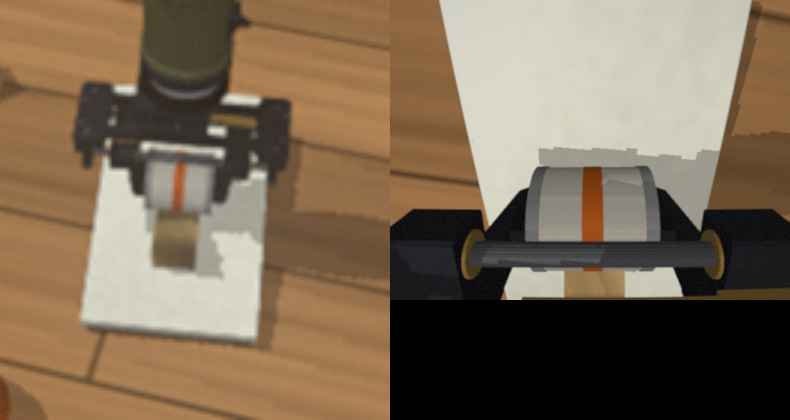

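The tin is pressing on both the board and the wedge's face (about 7 N up and 2 N uphill), and the scene picture shows it touching the wedge. I'll ease the preload, then open slowly.

>>> apply_moves(
  travel=[
    [0, 0, 0.03],
    [0, 0, 0.06],
    [0, 0, 0.06],
    [0, 0, 0.06],
    [0, 0, 0.06],
    [0, 0, 0.06],
    [0, 0, 0.06],
    [0, 0, 0.06],
  ],
  roll=[0, 0, 0, 0, 0, 0, 0, 0],
  gripper=[5.5, 5.5, 5.5, 5.5, 5.5, 5.5, 5.5, 5.5],
  newtons=4,
)

```text
clock: 16.65
tool_pos: [0.5654, -0.0115, 0.0674]
eef_rot: [-0.534, 0.464, 0.534, 0.464]
contact_force: [-1.9, 0.3, 3.6]
opening: 0.703
```

>>> apply_moves(
  travel=[
    [0, 0, 0],
    [0, 0, 0],
    [0, 0, 0],
    [0, 0, 0],
    [0, 0, 0],
    [0, 0, 0],
    [0, 0, 0],
    [0, 0, 0],
  ],
  roll=[0, 0, 0, 0, 0, 0, 0, 0],
  gripper=[6.2, 6.25, 6.3, 6.4, 6.5, 6.7, 7, 7.4],
)

```text
clock: 17.32
tool_pos: [0.5655, -0.0115, 0.0673]
eef_rot: [-0.534, 0.464, 0.534, 0.464]
contact_force: [-0.6, 0.8, -0.4]
opening: 0.83
```

>>> apply_moves(
  travel=[
    [0, 0, 0],
    [0, 0, 0],
    [0, 0, 0],
    [0, 0, 0.5],
    [0, 0, 1.5],
    [0, 0, 3],
    [0, 0, 5],
    [0, 0, 7],
  ],
  roll=[0, 0, 0, 0, 0, 0, 0, 0],
  gripper=[7.8, 8.2, 8.5, 8.5, 8.5, 8.5, 8.5, 8.5],
)

```text
clock: 17.98
tool_pos: [0.5653, -0.0115, 0.1387]
eef_rot: [-0.534, 0.464, 0.534, 0.463]
contact_force: [0.6, -0.1, 0.5]
opening: 0.965
```

>>> apply_moves(
  travel=[
    [0, 0, 2],
    [0, 0, 4],
    [0, 0, 6],
    [0, 0, 8],
    [0, 0, 8],
    [0, 0, 8],
    [0, 0, 8],
    [0, 0, 8],
  ],
  roll=[0, 0, 0, 0, 0, 0, 0, 0],
  gripper=[8.5, 8.5, 8.5, 8.5, 8.5, 8.5, 8.5, 8.5],
)

```text
clock: 18.65
tool_pos: [0.5647, -0.0117, 0.2165]
eef_rot: [-0.533, 0.464, 0.534, 0.463]
contact_force: [-0.0, -0.2, -0.2]
opening: 0.965
```

```bash
python3 - <<'E'
from h import *
w=snap('wrist','w8'); s=snap('scene','s8'); st=r.get_state()
print(st['clock'],st['tool_pos'],st['contact_force'],st['opening'])
c=cv2.resize(cv2.cvtColor(s['image'][170:310,230:360],cv2.COLOR_RGB2BGR),(390,420)); W=cv2.resize(cv2.cvtColor(w['image'],cv2.COLOR_RGB2BGR),(400,300))
o=np.zeros((420,790,3),np.uint8); o[:,:390]=c; o[:300,390:]=W; cv2.imwrite('pics/m8.png',o)
w2=cams.snapshot('wrist'); print('diff',np.abs(w2['image'].astype(int)-w['image']).mean())
E
```

```text
18.75 [ 0.56487855 -0.01158312  0.21638119] [-0.73266919 -0.51060987 -0.45840902] 0.9674765067035936
diff 2.6924929138321994
```

View pics/m8.png

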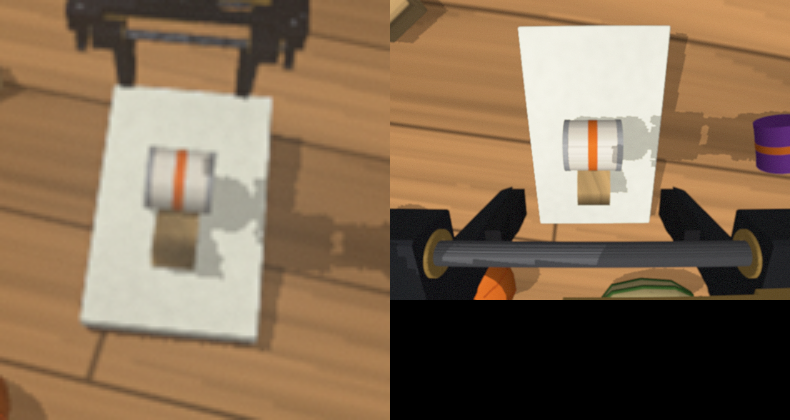

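The tin rests chocked against the wedge: ring at column 592 against the wedge's middle at 594, square across the board. I'll make one numeric check that nothing moves and that the position is right, then hand in.

```bash
python3 - <<'E'
from h import *
a=load('s8'); b=snap('scene','s9'); d=np.abs(a['image'].astype(int)-b['image'])[200:270,262:315]; print('tin area diff',d.mean(),d.max())
w=snap('wrist','w9')
# tin silhouette in wrist, composite (x-390)*1.4: rows 119..171 -> px
c,dd=ray(w,[[(592-390)*1.4,119*1.4],[(592-390)*1.4,171*1.4]]); dd/=np.linalg.norm(dd,axis=1)[:,None]; m=dd.sum(0)
C=c+m*((.0694-c[2])/m[2]); print('tin axis',C,'from board middle',C[:2]-[.567,-.0095])
print(r.get_state()['clock'], r.finish_job())
E
```

```text
tin area diff 1.0495058400718777 23
tin axis [ 0.56554868 -0.01283868  0.0694    ] from board middle [-0.00145132 -0.00333868]
the job is handed in; nothing more can be done
18.9 None
```

The wedge and the tin are both on the board as asked, and I handed the job in at 18.9 s of the 58 s allowed. No verdict was reported.

- **Wedge:** I set it about 40 mm below the board's middle, thin edge straight uphill, and let go. In the picture taken before I fetched the tin, it lay within about 1 mm of the board's centre line and square to it.
- **Tin:** I gripped it by its ends and brought it down just uphill of the wedge, then moved it against the sloping face. The wrist force there was about 7 N up and 2 N uphill, which fits contact with both board and face. I eased that load, though it only fell to about half, and then opened the fingers slowly.
- **Last checks:** The tin lies across the board against the wedge, about 4 mm from the board's middle and about 2 mm off the wedge's centre line. Between two later pictures only image noise changed around it.
- **Not measured:** I could not measure the contact force between tin and wedge after letting go. I only saw them touching in the pictures. None of the checks failed or disagreed.

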